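# Close and lock the craft-stick gluing jig

### The arm

A 7-joint arm with a two-finger parallel gripper is mounted at the origin on the work surface. World frame = base frame: x ahead of the robot, y to its left, z up, the work surface at z = 0. Lengths are in m, angles in rad, forces in N, time in s.
With the tool pointing down it reaches from about 0.4 to 0.9 m from the base axis. Payload 5.5 kg.
Tool frame: the origin (TCP) lies midway between the tips of the shut fingers; the grasp point (between the pads) lies 19 mm behind it; z points along the fingers, y is the direction in which the jaws open and shut (so a half turn about z gives the same grasp; the last joint's range is limited). The gripper opens to 92 mm and grips with 3 to 60 N. Pads are 19 mm wide; open, the fingers measure 130 mm over their backs; the gripper's body (75 mm by 190 mm) begins 47 mm behind the grasp point.
Start: joints at [-1.039, 0.501, -0.427, 1.55, 0.221, 1.138, -0.21], TCP at [0.173, 0.627, 0.227] pointing down, gripper open.
Joint ranges: [-2.88, 2.88], [-0.31, 2.03], [-1.54, 1.56], [0.2, 2.42], [-1.41, 4.55], [0.19, 2.02], [-2.57, 2.57]. Speed limits (rad/s): [2.57, 2.57, 3.14, 3.14, 3.14, 3.14, 3.14].

### API

Orientations are given as a rotation vector (axis times angle).
In Python, from station import robot gives the robot as it stands.
- The arm moves only by the shell command python3 -m jog 'ROWS' [FORCE]. ROWS is JSON, a list of rows, each a list of 5 numbers: the gripper command: -1 is fully open, 1 is shut, values between are in proportion, then the shift along the tool's x, y, z normalised to -1 to 1, where 1 is 0.5 m, then the turn about the tool's z normalised to -1 to 1, where 1 is 45 degrees. In form: [[hand, tx, ty, tz, roll], ...]. A call has exactly 5 rows; each row shifts and turns the commanded pose from where the row before left it, along the tool's axes as they then stand; what a row does not reach is not made up. A row lasts 1/8 s, in which the tool goes at most 62.5 mm and 10.7 degrees, less where a joint would pass 70% of its speed; a pose out of reach is approached as far as the arm can. A call with a number of a shift or a turn outside -1 to 1 is refused whole. A call with a gripper value outside its range is refused whole. The fingers move at their own pace and stop on an object; FORCE is the grip in N (left out, the last holds). Time passes only in rows, so rows that do not move let the fingers close, or fill a call up. It gives the time, the measured TCP pose, the force and the opening at its end, in the units of the state.
- robot.read_state(): the state, without advancing time (a new reading comes with each control period).
- robot.get_image(name): name is "scene" or "side" or "wrist"; returns a dict with "image" (420x560x3 uint8, red, green, blue), "fx", "fy", "cx", "cy" (pixels), "extrinsics" (4x4, takes a point from world to camera coordinates). Camera axes: x right, y down, z forward; pixel columns grow to the right and rows downward; lengths in m; the calibration is good to about 2 mm. A picture is of the moment at which its call begins. There is no depth.
- robot.job_done(): hands the job in, once; it reports no verdict.
The state is a dict: "t": time; "joint_pos": joint angles; "dq": joint speeds; "joint_efforts": joint torques, N m; "position": TCP position; "tool_rot": TCP orientation; "contact_force": force on the tool from outside, world axes, zero at the start; "moment": the same for the moment, N m; "grip_width": opening from 0.0 (shut) to 1.0 (fully open).
Only numpy, scipy, OpenCV 4.12 (cv2) and the standard library are available. Lean on these libraries where they do the work, as an engineer would, in place of code of your own. Each camera call takes 0.05 s, during which the arm holds its last target.

### The job

Clamp the row of craft sticks in the plywood gluing jig: with the fingertips, push the round wooden knob along its L-shaped slot so that it drives the press bar up against the sticks, then round the corner and on to the very end of the slot, so that the bar is locked. Push the knob gently from outside without gripping it, leave the other things on the jig and the table standing where they are, and finish with the hand clear of everything.

Things in the scene. Friction and masses are not known exactly. Their poses are not given: they have to be found in the camera images.
- jig: Plywood gluing jig fixed to the table, its plate x -85 to 155, y -100 to 100 mm in its own frame, top 28 mm above the table; origin at table level. Its x axis runs from the robot side towards the fence (turned up to 0.6 rad either way), y to the left, z up. An L-shaped slot 14 mm wide is cut in the plate: first leg along +x, second along +y. Side strips (top 46 mm) at y +-81 to +-97, x -10 to 128.
- slot_start (a point): Near end of the slot's first leg: where the knob's axis stands when it is fully back; jig x -45, y -25 mm, at the plate's top (z 28 mm).
- slot_corner (a point): Corner of the slot's centre line, jig x 25, y -25 mm, at the plate's top. The first leg is 70 mm long.
- slot_end (a point): Far end of the second leg: where the knob's axis stands when it is at the very end; jig x 25, y 30 mm, at the plate's top. The second leg is 55 mm long.
- sticks (a point): Middle of the row of four wooden craft sticks lying flat across the plate, jig x 53 to 128 mm, tops at z 33 mm; fixed. Behind them stands the fence, x 128 to 155, top z 48 mm.
- knob: Upright wooden knob, a column 26 mm thick, from 30 to 80 mm above the table; the 11 mm pin below it runs in the slot with 1.5 mm play each side. It stays upright, cannot come out, slides with about 1 N friction and stays where left. Origin on its axis at table level. Starts in the near part of the first leg. Push it from outside; over 35 N is too rough.
- knob_top (a point): Centre of the knob's top face, 80 mm above the table.
- bar (a joint): Press bar, a flat batten 14 (jig x) by 156 mm (y), top 42 mm above the table, across the plate between knob and sticks; slides along jig x only. 0 m = fully back, its near edge at jig x -10 mm; 0.0488 = against the sticks. About 1.5 N friction, stays where left. The knob, pushed along the first leg, meets the near edge and drives it; in the second leg it keeps it from backing off.
- glue_stick: White glue stick standing upright on the jig's plate, 24 mm thick, 55 mm tall, at about x -50, y +60 mm of the jig; origin at its foot. Bystander.
- bobbin: Small wooden bobbin standing on the jig's plate, 28 mm wide, 30 mm tall, at about x -60, y -80 mm of the jig; origin at its foot. Bystander.
- glue_bottle: White glue bottle standing on the table beside the jig, 54 mm wide, 120 mm tall, at about x +80, y -175 mm of the jig; origin at its foot. Bystander.
- water_cup: Blue ceramic cup standing on the table beside the jig, 72 mm wide, 85 mm tall, at about x -10, y +165 mm of the jig; origin at its foot. Bystander.
- tape_roll: Cardboard tape roll lying flat, 90 mm wide, 24 mm tall, off to the left on the table; origin at its underside's centre. Bystander.
- brush: Brush lying on the table off to the right. Bystander.
- paint_jar: Yellow jar, 60 mm wide, 80 mm tall, off to the left on the table, beyond the tape roll; origin at its foot. Bystander.

How it is judged:
By the outcome, as a careful person would: the job done as asked, in the order asked, and still so for the second after the job is handed in, with the robot touching nothing.
It also fails if it takes over 48 s, if anything falls off the work surface, if the arm or the gripper's body presses on something with over 40 N, if the wrist force passes 120 N, or if a joint passes its speed limit or range.

## Working session

There is one attempt and no reset: what is moved stays moved. The work goes in short steps, Python scripts to look and compute and a shell command to move; the robot and the scene stay as the last step left them, time stands still between calls to the robot, and variables do not carry over. Pictures are saved under pics/ and viewed, and the job is handed in when it is done.

```bash
mkdir -p pics; ls
python3 - <<'E'
from station import robot
import cv2,numpy as np
s=robot.read_state();print(s)
for n in ["scene","side","wrist"]:
    d=robot.get_image(n);cv2.imwrite(f"pics/{n}0.png",d["image"][:,:,::-1]);print(n,d["fx"],d["fy"],d["cx"],d["cy"],np.round(d["extrinsics"],4).tolist())
E
```

```text
pics
{'t': 0.0, 'joint_pos': array([-1.03883594,  0.50181763, -0.42677296,  1.55143638,  0.2208056 ,
        1.13826074, -0.2103048 ]), 'dq': array([-2.64835212e-03, -6.01233436e-04, -3.97381983e-05, -1.11092229e-03,
        4.65091848e-05, -6.66697478e-04, -1.48941814e-03]), 'joint_efforts': array([-2.17338459e-05, -5.66583180e+01, -5.81594333e+00, -2.79124475e+01,
       -6.86047948e-02,  3.09073878e-02,  1.91834902e-04]), 'position': array([0.17247238, 0.62599763, 0.22570133]), 'tool_rot': array([-4.20805015e-01, -3.11297410e+00,  2.89534595e-03]), 'contact_force': array([0.71257148, 0.26365533, 0.45589911]), 'moment': array([-0.01438169,  0.02253884,  0.0364925 ]), 'grip_width': 0.9973685109713359}
scene 520.5650338226029 520.5650338226029 277.4764777466741 216.92397111297984 [[-0.79, 0.6131, 0.0017, 0.5071], [0.5177, 0.6686, -0.5338, -0.2403], [-0.3284, -0.4209, -0.8456, 1.7261], [0.0, 0.0, 0.0, 1.0]]
side 463.97290225373587 463.97290225373587 279.2848974643464 205.77981305331565 [[0.7902, -0.6128, -0.0022, -0.4976], [-0.3831, -0.4913, -0.7822, 0.2681], [0.4783, 0.6189, -0.623, 1.1985], [0.0, 0.0, 0.0, 1.0]]
wrist 340.4862378606344 340.4862378606344 278.69291010992276 205.50052902203473 [[0.2654, 0.9641, -0.0035, -0.648], [0.9283, -0.2545, 0.2712, -0.0342], [0.2606, -0.0752, -0.9625, 0.3921], [0.0, 0.0, 0.0, 1.0]]
```

View pics/scene0.png

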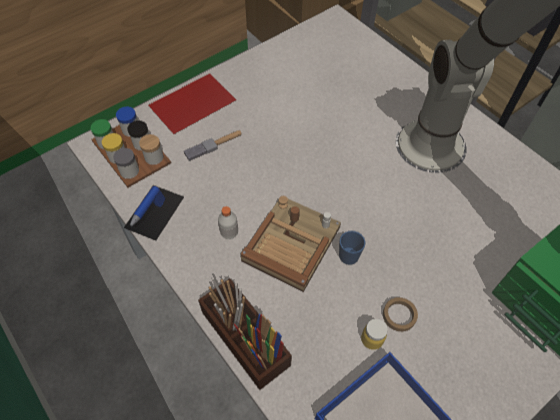

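View pics/side0.png

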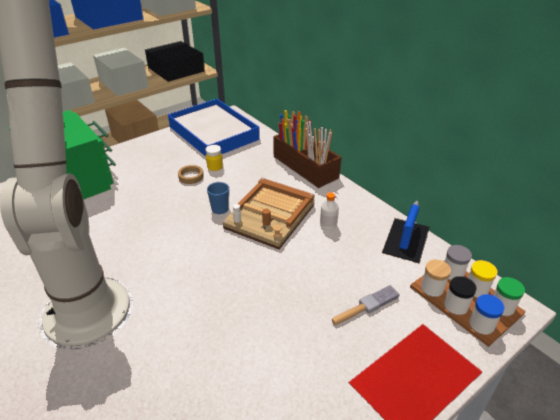

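View pics/wrist0.png

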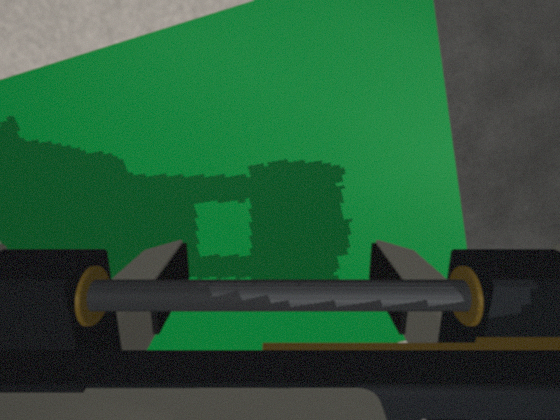

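The scene view shows the jig around (290,240), with the knob near (294,213), the glue stick at (326,218), the cup at (351,247) and the bottle at (228,222). I'll enlarge both views.

Run:
```python
import cv2
a=cv2.imread("pics/scene0.png")[185:295,205:375];cv2.imwrite("pics/sc_crop.png",cv2.resize(a,None,fx=4.7,fy=4.7,interpolation=cv2.INTER_CUBIC))
a=cv2.imread("pics/side0.png")[165:255,200:350];cv2.imwrite("pics/si_crop.png",cv2.resize(a,None,fx=5,fy=5,interpolation=cv2.INTER_CUBIC))
```

```text
(no output)
```

View pics/sc_crop.png

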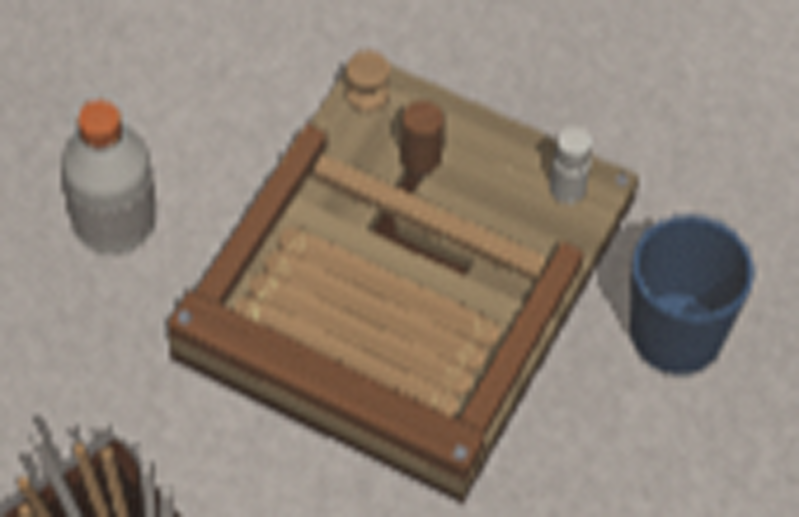

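View pics/si_crop.png

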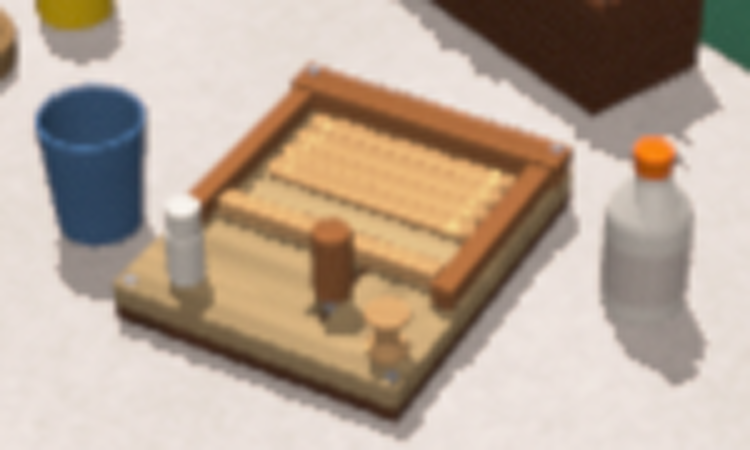

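```bash
cat > h.py <<'E'
from station import robot
import numpy as np
from scipy.optimize import least_squares
C={}
def load():
    for n in ["scene","side"]:
        C[n]=robot.get_image(n)
    return C
def proj(d,p):
    p=np.atleast_2d(p); q=p@d["extrinsics"][:3,:3].T+d["extrinsics"][:3,3]
    return np.c_[d["fx"]*q[:,0]/q[:,2]+d["cx"],d["fy"]*q[:,1]/q[:,2]+d["cy"]]
def jig(v,P):
    c,s=np.cos(v[2]),np.sin(v[2]);P=np.atleast_2d(P)
    return np.c_[v[0]+c*P[:,0]-s*P[:,1],v[1]+s*P[:,0]+c*P[:,1],P[:,2]]
def atz(d,uv,z):
    R=d["extrinsics"][:3,:3];t=d["extrinsics"][:3,3]
    o=-R.T@t;r=R.T@np.array([(uv[0]-d["cx"])/d["fx"],(uv[1]-d["cy"])/d["fy"],1]);return o+r*(z-o[2])/r[2]
E
python3 - <<'E'
from h import *
import cv2
C=load()
sc=lambda u,v:(u/4.7+205-.4,v/4.7+185-.4); si=lambda u,v:(u/5+200-.4,v/5+165-.4)
J=np.array([[155,-100,48],[155,100,48],[-85,100,28],[-85,-100,28]])/1e3
S={"scene":[sc(168,328),sc(468,470),sc(638,180),sc(343,66)],"side":[si(572,152),si(303,68),si(116,290),si(402,388)]}
f=lambda v:np.concatenate([(proj(C[n],jig(v,J))-np.array(S[n])).ravel() for n in S])
r=least_squares(f,[0.5,0.2,0.5],loss="soft_l1");print(r.x);print(np.round(f(r.x).reshape(-1,2),1).tolist())
v=r.x
for n,p in [("scene",sc(424,117)),("side",si(332,230))]:
    w=atz(C[n],p,.08);d=w[:2]-v[:2];c,s=np.cos(v[2]),np.sin(v[2]);print(n,w,c*d[0]+s*d[1],-s*d[0]+c*d[1])
np.save("v.npy",v)
for n,(x0,y0,x1,y1,k) in {"scene":(205,185,375,295,4.7),"side":(200,165,350,255,5)}.items():
    im=C[n]["image"][:,:,::-1].copy()[y0:y1,x0:x1];im=cv2.resize(im,None,fx=k,fy=k)
    for loop in ([[155,-100,48],[155,100,48],[128,100,48],[128,-100,48]],[[-85,-100,28],[-85,100,28],[155,100,28],[155,-100,28]],[[-45,-25,28],[25,-25,28],[25,30,28],[25,-25,28]]):
        q=(proj(C[n],jig(v,np.array(loop)/1e3))+.4-[x0,y0])*k
        cv2.polylines(im,[q.astype(int)],True,(255,0,255),1)
    cv2.imwrite(f"pics/{n}_fit.png",im)
E
```

```text
[ 0.56891017 -0.00271505  0.4319114 ]
[[-0.2, -0.2], [0.5, -0.1], [-0.4, -1.6], [2.0, -3.2], [0.2, -2.5], [0.4, -1.9], [-0.1, -1.2], [0.4, -0.4]]
scene [ 0.55148271 -0.03558953  0.08      ] -0.029588550167086267 -0.022560262802337125
side [ 0.54914386 -0.03927275  0.08      ] -0.033254440676460995 -0.02492618625714566
```

View pics/scene_fit.png

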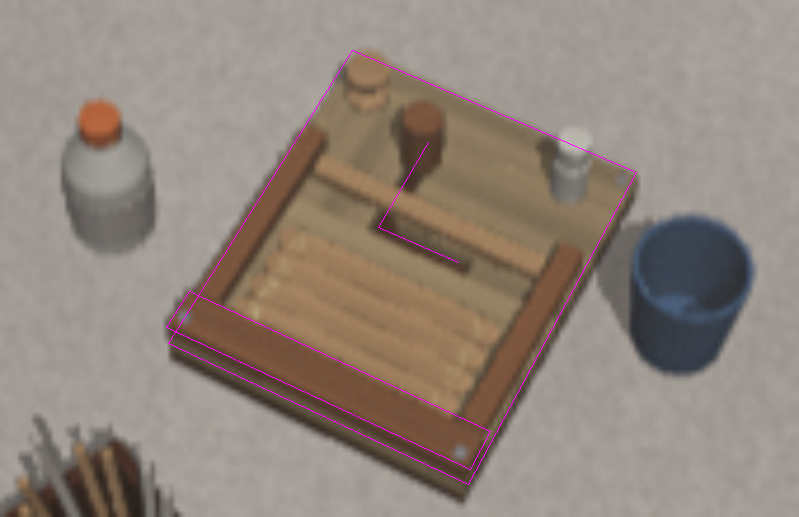

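View pics/side_fit.png

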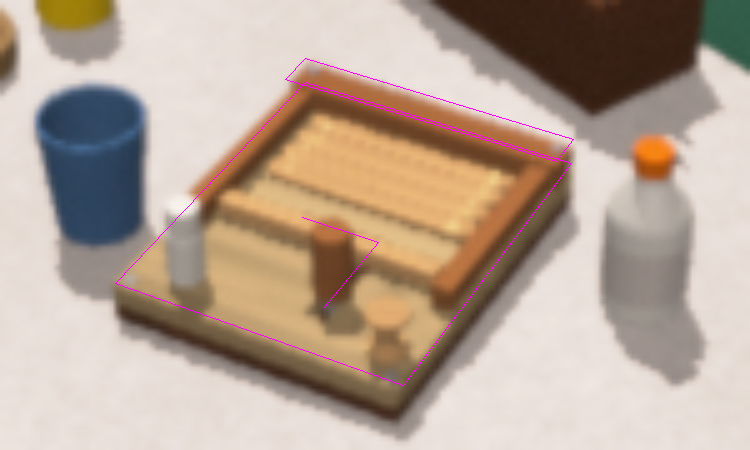

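Run:
```python
from h import *
import cv2
C=load()
sc=lambda u,v:(u/4.7+205-.4,v/4.7+185-.4); si=lambda u,v:(u/5+200-.4,v/5+165-.4)
J=np.array([[155,-100,48],[155,100,48],[-85,100,28],[-85,-100,28],[25,30+7,28]])/1e3
S={"scene":[sc(168,328),sc(468,470),sc(638,180),sc(343,66),sc(469,268)],"side":[si(572,152),si(305,68),si(116,290),si(402,388),(np.nan,np.nan)]}
def f(v):
    o=[]
    for i,n in enumerate(S):
        o.append(np.nan_to_num(proj(C[n],jig(v,J)+v[3+3*i:6+3*i])-np.array(S[n])).ravel())
    return np.concatenate(o+[v[3:]/.002*.7])
r=least_squares(f,[0.57,0,0.43]+[0]*6,loss="soft_l1");v=r.x;print(np.round(v,4));print(np.round(f(r.x)[:20].reshape(-1,2),1).tolist())
for i,(n,p) in enumerate([("scene",sc(424,117)),("side",si(332,230))]):
    w=atz(C[n],p,.08+v[5+3*i])-v[3+3*i:6+3*i];d=w[:2]-v[:2];c,s=np.cos(v[2]),np.sin(v[2]);print(n,w,c*d[0]+s*d[1],-s*d[0]+c*d[1])
np.save("v.npy",v)
# bar near edge & bystanders
P={"gs":(sc(574,135),.083),"bob":(sc(367,66),.058),"cup":(sc(692,258),.085)}
for k,(p,z) in P.items():
    w=atz(C["scene"],p,z+v[5])-v[3:6];d=w[:2]-v[:2];print(k,w,c*d[0]+s*d[1],-s*d[0]+c*d[1])
```

```text
[ 0.5687 -0.003   0.4295  0.0011  0.0008 -0.0012 -0.0011 -0.0008 -0.0031]
[[-0.4, 0.2], [0.2, 0.5], [-0.5, -1.1], [2.0, -2.8], [-0.2, 0.4], [0.2, -1.4], [0.0, -0.9], [-0.2, -0.2], [0.1, 0.7], [0.0, 0.0]]
scene [ 0.5499037  -0.03696714  0.08      ] -0.03122071995987377 -0.023095609415176216
side [ 0.55242799 -0.03537256  0.08      ] -0.02826170256889938 -0.02269696068546103
gs [0.48745011 0.03033179 0.083     ] -0.05997926852232511 0.06409695206890541
bob [ 0.54474442 -0.09956068  0.058     ] -0.06197528350686887 -0.07785624315788683
cup [0.4896397  0.13866517 0.085     ] -0.012878700438710915 0.16168000240932767
```

The jig lies at about (0.569, -0.003) with yaw 0.43, and the knob is at about jig (-30, -24). Next I'll work out the tool-frame shifts.

```bash
cat > go.py <<'E'
from h import *
import sys
from scipy.spatial.transform import Rotation as R
v=np.load("v.npy")
def st(target=None,z=None):
    s=robot.read_state();M=R.from_rotvec(s["tool_rot"]).as_matrix();p=s["position"]
    c,sn=np.cos(v[2]),np.sin(v[2]);d=p[:2]-v[:2]
    jx=np.array([c,sn,0]);jy=np.array([-sn,c,0])
    F=s["contact_force"]
    print("t %.2f jig x %.1f y %.1f z %.1f"%(s["t"],1e3*d@jx[:2],1e3*d@jy[:2],1e3*p[2]),"toolx yaw in jig deg %.1f"%np.degrees(np.arctan2(M[:,0]@jy,M[:,0]@jx)),"F jig",np.round([F@jx,F@jy,F[2]],1),"tilt",np.round(M[2],3),"grip %.2f j7 %.2f"%(s["grip_width"],s["joint_pos"][6]))
    if target:
        w=jig(v,np.array([[target[0],target[1],target[2]]])/1e3)[0]
        t=M.T@(w-p);print("tool shift mm",np.round(t*1e3,1),"units",np.round(t/.5,4))
if __name__=="__main__": st([float(a) for a in sys.argv[1:4]] if len(sys.argv)>3 else None)
E
python3 go.py -65 -25 200
```

```text
t 0.35 jig x -98.0 y 737.3 z 226.5 toolx yaw in jig deg 140.0 F jig [ 0.6  1.  -0.2] tilt [ 0. -0. -1.] grip 1.00 j7 -0.21
tool shift mm [-515.3 -562.7   26.7] units [-1.0306 -1.1253  0.0534]
```

```bash
python3 -m jog '[[1,0,0,0,-0.222],[1,0,0,0,-0.222],[1,0,0,0,-0.222],[1,0,0,0,-0.222],[1,0,0,0,0]]' 20; python3 go.py -68 -25 180
```

```text
t: 0.98
position: [0.1727, 0.6266, 0.2266]
tool_rot: [0.665, -3.07, 0.0]
contact_force: [-0.2, -0.2, -0.6]
grip_width: 0.506
t 0.97 jig x -97.9 y 737.2 z 226.6 toolx yaw in jig deg 179.9 F jig [-0.3 -0.1 -0.6] tilt [ 0.  0. -1.] grip 0.51 j7 0.42
tool shift mm [ -31.8 -762.2   46.5] units [-0.0637 -1.5243  0.093 ]
```

```bash
python3 -m jog '[[1,0,-0.1,0,0],[1,0,-0.1,0,0],[1,0,-0.1,0,0],[1,0,-0.1,0,0],[1,0,-0.1,0,0]]'; python3 -m jog '[[1,0,-0.1,0,0],[1,0,-0.1,0,0],[1,0,-0.1,0,0],[1,0,-0.1,0,0],[1,0,-0.1,0,0]]';python3 go.py -68 -25 180
```

```text
t: 1.6
position: [0.2772, 0.3979, 0.2269]
tool_rot: [-0.661, 3.071, 0.001]
contact_force: [1.2, -0.1, 1.3]
grip_width: 0.01
t: 2.22
position: [0.3811, 0.1706, 0.2272]
tool_rot: [-0.661, 3.07, 0.001]
contact_force: [0.1, 1.0, 0.3]
grip_width: 0.004
t 2.23 jig x -98.3 y 235.9 z 227.2 toolx yaw in jig deg 179.7 F jig [0.5 0.9 0.3] tilt [-0.002  0.    -1.   ] grip 0.00 j7 1.48
tool shift mm [ -31.5 -260.7   47.3] units [-0.063  -0.5215  0.0945]
```

```bash
python3 -m jog '[[1,-0.01,-0.1,0,0],[1,-0.01,-0.1,0,0],[1,-0.01,-0.1,0,0],[1,-0.015,-0.1,0,0],[1,-0.015,-0.08,0,0]]'; python3 -m jog '[[1,0,-0.04,0.02,0],[1,0,0,0.04,0],[1,0,0,0.03,0],[1,0,0,0,0],[1,0,0,0,0]]';python3 go.py -68 -25 54
python3 - <<'E'
from h import *
import cv2
for n,(x0,y0,x1,y1,k) in {"scene":(205,165,375,295,4.5),"side":(200,145,350,255,5)}.items():
    im=robot.get_image(n)["image"][:,:,::-1][y0:y1,x0:x1];cv2.imwrite(f"pics/{n}1.png",cv2.resize(im,None,fx=k,fy=k,interpolation=cv2.INTER_CUBIC))
cv2.imwrite("pics/wrist1.png",robot.get_image("wrist")["image"][:,:,::-1])
E
```

```text
t: 2.85
position: [0.5085, -0.0359, 0.2271]
tool_rot: [-0.659, 3.071, -0.001]
contact_force: [-1.1, 0.7, -0.1]
grip_width: 0.004
t: 3.48
position: [0.5159, -0.0514, 0.1821]
tool_rot: [-0.669, 3.069, 0.0]
contact_force: [-0.0, -0.9, -0.8]
grip_width: 0.006
t 3.48 jig x -68.2 y -22.1 z 182.1 toolx yaw in jig deg 180.0 F jig [-0.4 -0.8 -0.8] tilt [-0. -0. -1.] grip 0.01 j7 2.00
tool shift mm [-1.000e-01 -2.900e+00  1.281e+02] units [-2.000e-04 -5.800e-03  2.562e-01]
```

View pics/wrist1.png

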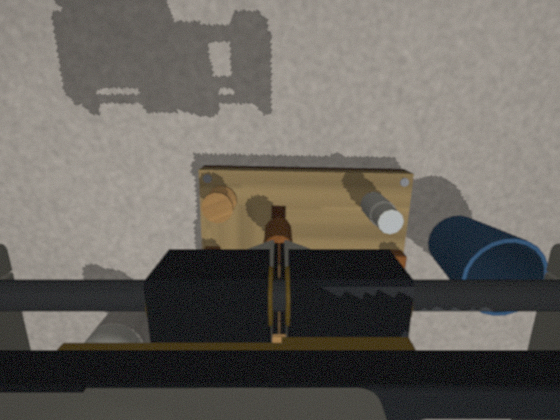

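View pics/side1.png

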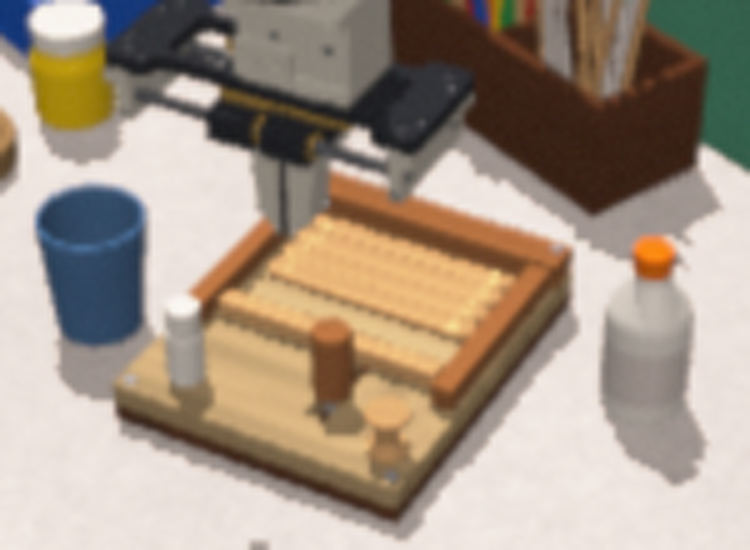

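The wrist view shows the knob at (278,230), in line with the fingers and just ahead of the slot's near end at (278,212). The bobbin is at (217,203) and the glue stick at (385,215), and both are clear. I'll check the numbers.

Run:
```python
from h import *
v=np.load("v.npy");d=robot.get_image("wrist")
c,s=np.cos(v[2]),np.sin(v[2])
for n,p,z in [("knobtop",(278,228),.08),("slot near end",(278,206),.028),("plate corner L",(200,170),.028),("corner R",(412,174),.028),("glue",(389,222),.083)]:
    w=atz(d,p,z)[:2]-v[:2];print(n,np.round(1e3*np.array([c*w[0]+s*w[1],-s*w[0]+c*w[1]]),1))
print(proj(d,robot.read_state()["position"]))
```

```text
knobtop [-49.2 -23.5]
slot near end [-53.  -23.7]
plate corner L [-87.8 -96.1]
corner R [-84. 101.]
glue [-55.4  65.1]
[[278.86772872 260.66253676]]
```

Run:
```python
import cv2
a=cv2.imread("pics/wrist1.png")[160:260,190:420];cv2.imwrite("pics/w1c.png",cv2.resize(a,None,fx=3.4,fy=3.4,interpolation=cv2.INTER_CUBIC))
```

```text
(no output)
```

View pics/w1c.png

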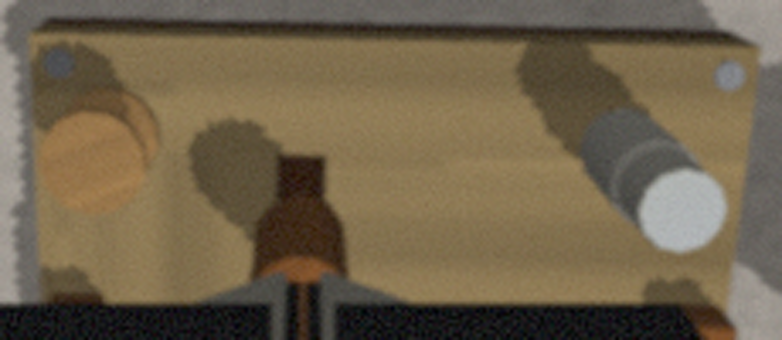

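The knob's back edge is near jig x -44, so the fingers at x -68 clear it by about 14 mm. I'll descend there.

```bash
python3 -m jog '[[1,0,-0.004,0.06,0],[1,0,0,0.06,0],[1,0,0,0.06,0],[1,0,0,0.05,0],[1,0,0,0.024,0]]'; python3 go.py -58 -24 54
python3 - <<'E'
from h import *
import cv2
for n,(x0,y0,x1,y1,k) in {"side":(200,145,350,255,5)}.items():
    im=robot.get_image(n)["image"][:,:,::-1][y0:y1,x0:x1];cv2.imwrite(f"pics/{n}2.png",cv2.resize(im,None,fx=k,fy=k,interpolation=cv2.INTER_CUBIC))
E
```

```text
t: 4.3
position: [0.5161, -0.0539, 0.0537]
tool_rot: [0.668, -3.068, -0.001]
contact_force: [0.2, 0.4, -0.6]
grip_width: 0.008
t 4.30 jig x -69.0 y -24.4 z 53.7 toolx yaw in jig deg 179.9 F jig [ 0.3  0.3 -0.6] tilt [ 0.001  0.001 -1.   ] grip 0.01 j7 1.97
tool shift mm [-11.    0.4  -0.3] units [-0.0221  0.0008 -0.0006]
```

View pics/side2.png

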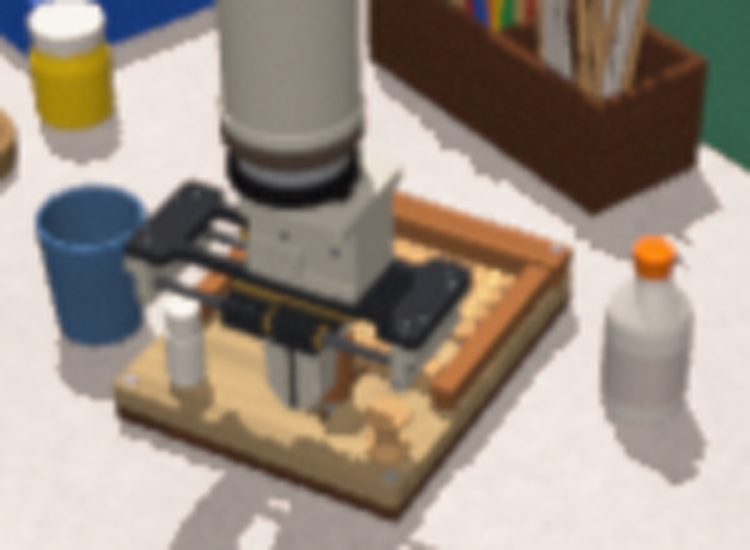

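The fingers stand behind the knob, clear of the glue stick and the bobbin. I'll push along +x (tool -x) in small steps.

```bash
python3 -m jog '[[1,-0.008,0,0,0],[1,-0.008,0,0,0],[1,-0.008,0,0,0],[1,-0.006,0,0,0],[1,-0.006,0,0,0]]'; python3 go.py
python3 -m jog '[[1,-0.007,0,0,0],[1,-0.007,0,0,0],[1,-0.007,0,0,0],[1,-0.007,0,0,0],[1,-0.007,0,0,0]]'; python3 go.py
python3 -m jog '[[1,-0.007,0,0,0],[1,-0.007,0,0,0],[1,-0.007,0,0,0],[1,-0.007,0,0,0],[1,-0.007,0,0,0]]'; python3 go.py
```

```text
t: 4.97
position: [0.5331, -0.0464, 0.0549]
tool_rot: [0.668, -3.07, 0.0]
contact_force: [-0.6, -0.2, -0.1]
grip_width: 0.005
t 4.97 jig x -50.5 y -24.7 z 54.9 toolx yaw in jig deg 180.0 F jig [-0.7  0.  -0.1] tilt [ 0. -0. -1.] grip 0.00 j7 1.95
t: 5.6
position: [0.5486, -0.0393, 0.0546]
tool_rot: [0.668, -3.069, 0.0]
contact_force: [-1.5, -1.1, 1.0]
grip_width: 0.001
t 5.60 jig x -33.3 y -24.7 z 54.6 toolx yaw in jig deg 179.9 F jig [-1.8 -0.4  1. ] tilt [ 0.001  0.    -1.   ] grip 0.00 j7 1.94
t: 6.22
position: [0.565, -0.032, 0.0546]
tool_rot: [0.668, -3.07, 0.0]
contact_force: [-2.1, -2.4, 0.7]
grip_width: 0.004
t 6.22 jig x -15.5 y -24.8 z 54.6 toolx yaw in jig deg 179.9 F jig [-2.9 -1.3  0.7] tilt [ 0. -0. -1.] grip 0.00 j7 1.92
```

```bash
python3 -m jog '[[1,-0.006,0,0,0],[1,-0.006,0,0,0],[1,-0.006,0,0,0],[1,-0.005,0,0,0],[1,-0.004,0,0,0]]'; python3 go.py
python3 -m jog '[[1,-0.002,0,0,0],[1,-0.002,0,0,0],[1,0,0,0,0],[1,0,0,0,0],[1,0,0,0,0]]'; python3 go.py
```

```text
t: 6.85
position: [0.5772, -0.0262, 0.0546]
tool_rot: [0.668, -3.07, -0.0]
contact_force: [-0.8, -1.4, -0.7]
grip_width: 0.003
t 6.85 jig x -1.9 y -24.6 z 54.6 toolx yaw in jig deg 180.0 F jig [-1.3 -0.9 -0.7] tilt [ 0.  0. -1.] grip 0.00 j7 1.91
t: 7.48
position: [0.5789, -0.0253, 0.0547]
tool_rot: [-0.668, 3.07, 0.0]
contact_force: [-1.2, -1.5, -0.4]
grip_width: 0.008
t 7.47 jig x 0.0 y -24.6 z 54.7 toolx yaw in jig deg 180.0 F jig [-1.7 -0.9 -0.4] tilt [-0.  0. -1.] grip 0.01 j7 1.91
```

```bash
python3 -m jog '[[1,-0.002,0,0,0],[1,-0.001,0,0,0],[1,0,0,0,0],[1,0,0,0,0],[1,0,0,0,0]]'; python3 go.py
python3 -m jog '[[1,-0.001,0,0,0],[1,-0.001,0,0,0],[1,0,0,0,0],[1,0,0,0,0],[1,0,0,0,0]]'; python3 go.py
```

```text
t: 8.1
position: [0.5802, -0.0248, 0.0547]
tool_rot: [0.668, -3.07, -0.0]
contact_force: [-2.4, -1.6, 0.0]
grip_width: 0.004
t 8.10 jig x 1.4 y -24.6 z 54.7 toolx yaw in jig deg 180.0 F jig [-2.9 -0.5  0. ] tilt [ 0.  0. -1.] grip 0.00 j7 1.91
t: 8.72
position: [0.5804, -0.0248, 0.0546]
tool_rot: [0.667, -3.068, 0.0]
contact_force: [-4.7, -2.1, 2.3]
grip_width: 0.007
t 8.72 jig x 1.6 y -24.7 z 54.6 toolx yaw in jig deg 179.9 F jig [-5.2  0.   2.3] tilt [ 0.002  0.    -1.   ] grip 0.01 j7 1.91
```

```bash
python3 -m jog '[[1,-0.001,0,0,0],[1,-0.001,0,0,0],[1,0,0,0,0],[1,0,0,0,0],[1,0,0,0,0]]'; python3 go.py
python3 -m jog '[[1,-0.001,0,0,0],[1,-0.001,0,0,0],[1,0,0,0,0],[1,0,0,0,0],[1,0,0,0,0]]'; python3 go.py
python3 - <<'E'
from h import *
import cv2
for n,(x0,y0,x1,y1,k) in {"scene":(205,165,375,295,4.5),"side":(200,145,350,255,5)}.items():
    im=robot.get_image(n)["image"][:,:,::-1][y0:y1,x0:x1];cv2.imwrite(f"pics/{n}3.png",cv2.resize(im,None,fx=k,fy=k,interpolation=cv2.INTER_CUBIC))
E
```

```text
t: 9.35
position: [0.5805, -0.0248, 0.0546]
tool_rot: [0.667, -3.067, 0.0]
contact_force: [-7.2, -3.4, 5.7]
grip_width: 0.004
t 9.35 jig x 1.7 y -24.7 z 54.6 toolx yaw in jig deg 179.9 F jig [-8.  -0.1  5.7] tilt [ 0.003  0.001 -1.   ] grip 0.00 j7 1.91
t: 9.98
position: [0.5806, -0.0247, 0.0546]
tool_rot: [0.666, -3.065, 0.0]
contact_force: [-8.6, -3.1, 6.9]
grip_width: 0.005
t 9.97 jig x 1.8 y -24.7 z 54.6 toolx yaw in jig deg 179.9 F jig [-9.2  0.7  6.9] tilt [ 0.005  0.001 -1.   ] grip 0.01 j7 1.91
```

View pics/scene3.png

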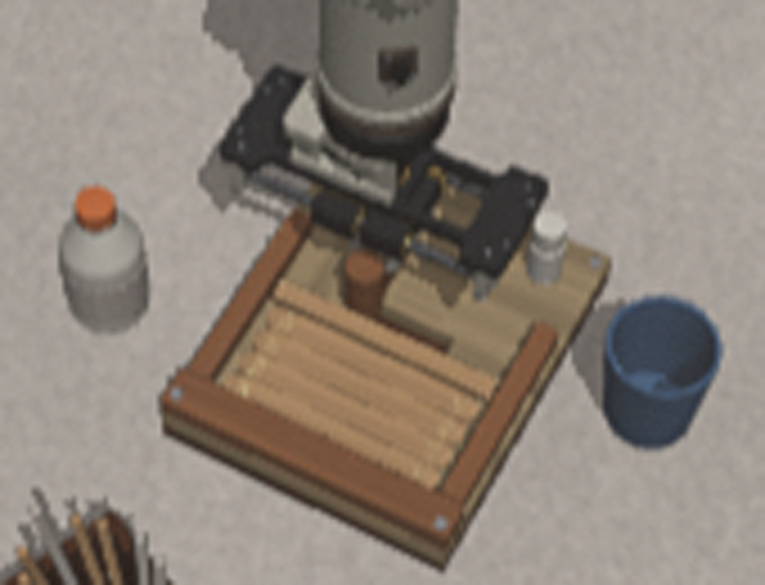

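View pics/side3.png

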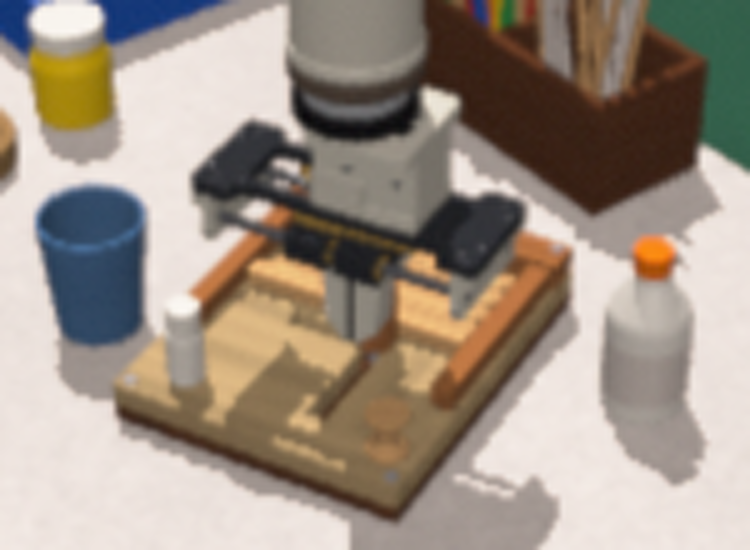

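The bar is against the sticks, which the scene view confirms, and the second leg of the slot is open behind it. Before the second leg I'll back off and turn the hand 90°. That keeps the wide gripper body off the bottle.

```bash
python3 -m jog '[[1,0.012,0,0,0],[1,0.02,0,0,0],[1,0.024,0,0,0],[1,0.024,0,0,0],[1,0,0,0,0]]';  python3 go.py
python3 -m jog '[[1,0,0,0,0.2222],[1,0,0,0,0.2222],[1,0,0,0,0.2222],[1,0,0,0,0.2222],[1,0,0,0,0.2222]]'; python3 -m jog '[[1,0,0,0,0.2222],[1,0,0,0,0.2222],[1,0,0,0,0.2222],[1,0,0,0,0.2222],[1,0,0,0,0]]'; python3 go.py -34 -62 54
```

```text
t: 10.7
position: [0.5454, -0.041, 0.0546]
tool_rot: [0.666, -3.069, 0.0]
contact_force: [-0.0, 0.6, -0.4]
grip_width: 0.002
t 10.70 jig x -37.0 y -24.9 z 54.6 toolx yaw in jig deg 179.9 F jig [ 0.2  0.6 -0.4] tilt [ 0.001  0.    -1.   ] grip 0.00 j7 1.94
t: 11.32
position: [0.5471, -0.0399, 0.0548]
tool_rot: [0.7, 3.062, 0.001]
contact_force: [0.7, 0.2, -0.2]
grip_width: 0.01
t: 11.95
position: [0.5471, -0.0398, 0.0548]
tool_rot: [1.695, 2.645, 0.0]
contact_force: [-0.7, 0.4, 0.3]
grip_width: 0.006
t 11.95 jig x -35.0 y -24.5 z 54.8 toolx yaw in jig deg 90.1 F jig [-0.4  0.7  0.3] tilt [-0.  0. -1.] grip 0.01 j7 0.64
tool shift mm [-37.5   0.9   0.8] units [-0.075   0.0018  0.0015]
```

```bash
python3 -m jog '[[1,0,0.02,0,0],[1,0,0.018,0,0],[1,-0.025,0,0,0],[1,-0.025,0,0,0],[1,-0.025,0,0,0]]';  python3 go.py
python3 -m jog '[[1,0,0.02,0,0],[1,0,0.02,0,0],[1,0,0.02,0,0],[1,0,0.02,0,0],[1,0,0,0,0]]'; python3 go.py 25 -52 54
```

```text
t: 12.58
position: [0.5797, -0.0682, 0.0547]
tool_rot: [1.699, 2.642, -0.001]
contact_force: [-0.7, 0.2, 0.5]
grip_width: 0.005
t 12.57 jig x -17.2 y -63.9 z 54.7 toolx yaw in jig deg 89.9 F jig [-0.6  0.5  0.5] tilt [-0. -0. -1.] grip 0.01 j7 0.68
t: 13.2
position: [0.6168, -0.0486, 0.0547]
tool_rot: [1.695, 2.644, 0.001]
contact_force: [0.0, 0.5, 0.4]
grip_width: 0.003
t 13.20 jig x 24.7 y -61.5 z 54.7 toolx yaw in jig deg 90.1 F jig [0.2 0.5 0.4] tilt [ 0.     0.001 -1.   ] grip 0.00 j7 0.65
tool shift mm [9.5 0.3 0.7] units [0.019  0.0006 0.0014]
```

```bash
python3 -m jog '[[1,0.008,0,0,0],[1,0.006,0,0,0],[1,0.006,0,0,0],[1,0.006,0,0,0],[1,0.006,0,0,0]]';  python3 go.py
python3 -m jog '[[1,0.006,0,0,0],[1,0.006,0,0,0],[1,0.006,0,0,0],[1,0.006,0,0,0],[1,0.006,0,0,0]]'; python3 go.py
python3 -m jog '[[1,0.006,0,0,0],[1,0.006,0,0,0],[1,0.006,0,0,0],[1,0.006,0,0,0],[1,0.006,0,0,0]]'; python3 go.py
```

```text
t: 13.82
position: [0.6092, -0.0353, 0.0548]
tool_rot: [1.698, 2.643, -0.0]
contact_force: [1.2, -0.7, -0.7]
grip_width: 0.005
t 13.82 jig x 23.4 y -46.3 z 54.8 toolx yaw in jig deg 90.0 F jig [ 0.8 -1.1 -0.7] tilt [-0.  0. -1.] grip 0.00 j7 0.62
t: 14.45
position: [0.603, -0.0213, 0.0547]
tool_rot: [1.698, 2.643, 0.0]
contact_force: [0.9, 0.6, 0.0]
grip_width: 0.005
t 14.45 jig x 23.6 y -31.0 z 54.7 toolx yaw in jig deg 90.0 F jig [1.  0.2 0. ] tilt [-0.  0. -1.] grip 0.00 j7 0.60
t: 15.08
position: [0.5967, -0.0077, 0.0547]
tool_rot: [1.698, 2.643, 0.0]
contact_force: [1.1, 0.4, 0.8]
grip_width: 0.002
t 15.07 jig x 23.5 y -16.0 z 54.7 toolx yaw in jig deg 90.0 F jig [ 1.2 -0.1  0.8] tilt [ 0.  0. -1.] grip 0.00 j7 0.58
```

```bash
cat > pic.py <<'E'
from h import *
import cv2,sys
for n,(x0,y0,x1,y1,k) in {"scene":(205,165,375,295,4.5),"side":(200,145,350,255,5)}.items():
    im=robot.get_image(n)["image"][:,:,::-1][y0:y1,x0:x1];cv2.imwrite(f"pics/{n}{sys.argv[1]}.png",cv2.resize(im,None,fx=k,fy=k,interpolation=cv2.INTER_CUBIC))
E
python3 pic.py 4
```

```text
(no output)
```

View pics/scene4.png

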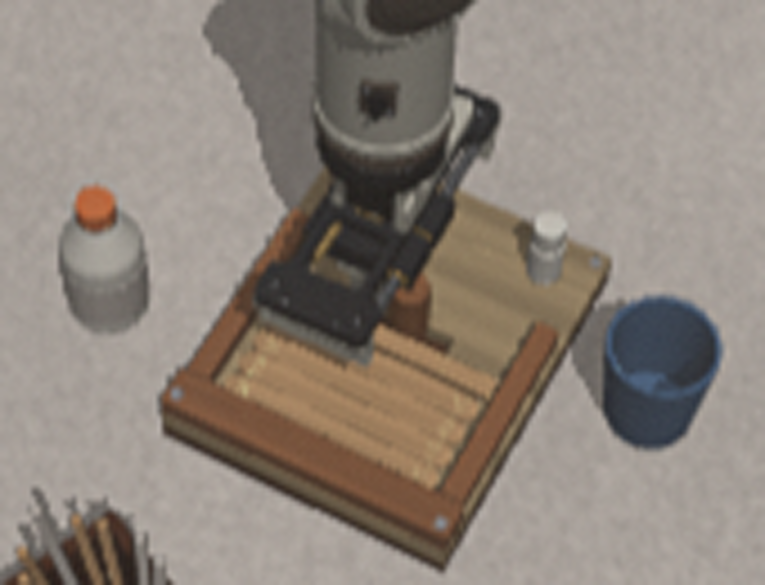

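The knob has rounded the corner and moved along the second leg, now at (412,293), and the bar stays on the sticks. I'll push on.

```bash
python3 -m jog '[[1,0.006,0,0,0],[1,0.006,0,0,0],[1,0.006,0,0,0],[1,0.006,0,0,0],[1,0.006,0,0,0]]';  python3 go.py
python3 -m jog '[[1,0.006,0,0,0],[1,0.003,0,0,0],[1,0.002,0,0,0],[1,0,0,0,0],[1,0,0,0,0]]'; python3 go.py
python3 -m jog '[[1,0.002,0,0,0],[1,0.002,0,0,0],[1,0,0,0,0],[1,0,0,0,0],[1,0,0,0,0]]'; python3 go.py
```

```text
t: 15.8
position: [0.5904, 0.0059, 0.0547]
tool_rot: [-1.698, -2.643, 0.0]
contact_force: [0.8, -0.3, -0.1]
grip_width: 0.004
t 15.80 jig x 23.4 y -0.9 z 54.7 toolx yaw in jig deg 90.0 F jig [ 0.6 -0.6 -0.1] tilt [ 0. -0. -1.] grip 0.00 j7 0.56
t: 16.42
position: [0.588, 0.0107, 0.0547]
tool_rot: [-1.698, -2.643, 0.0]
contact_force: [0.5, 0.1, -0.4]
grip_width: 0.005
t 16.43 jig x 23.3 y 4.4 z 54.7 toolx yaw in jig deg 90.0 F jig [ 0.5 -0.1 -0.4] tilt [ 0. -0. -1.] grip 0.00 j7 0.55
t: 17.05
position: [0.5873, 0.0126, 0.0547]
tool_rot: [-1.698, -2.643, 0.0]
contact_force: [-0.4, -0.0, -0.5]
grip_width: 0.002
t 17.05 jig x 23.4 y 6.4 z 54.7 toolx yaw in jig deg 90.0 F jig [-0.4  0.2 -0.5] tilt [ 0. -0. -1.] grip 0.00 j7 0.54
```

```bash
python3 -m jog '[[1,0.002,0,0,0],[1,0.002,0,0,0],[1,0,0,0,0],[1,0,0,0,0],[1,0,0,0,0]]';  python3 go.py
python3 -m jog '[[1,0.002,0,0,0],[1,0,0,0,0],[1,0,0,0,0],[1,0,0,0,0],[1,0,0,0,0]]'; python3 go.py
```

```text
t: 17.68
position: [0.5866, 0.0142, 0.0547]
tool_rot: [1.698, 2.643, -0.0]
contact_force: [0.1, -1.0, 0.3]
grip_width: 0.004
t 17.68 jig x 23.4 y 8.1 z 54.7 toolx yaw in jig deg 90.0 F jig [-0.4 -0.9  0.3] tilt [-0. -0. -1.] grip 0.00 j7 0.54
t: 18.3
position: [0.5864, 0.0146, 0.0548]
tool_rot: [1.698, 2.642, -0.0]
contact_force: [0.8, -4.5, -1.8]
grip_width: 0.001
t 18.30 jig x 23.4 y 8.6 z 54.8 toolx yaw in jig deg 89.9 F jig [-1.1 -4.4 -1.8] tilt [-0.001  0.    -1.   ] grip 0.00 j7 0.54
```

The end stop is being felt (force rising, position stalled at y 8.6). I'll push a bit firmer.

```bash
python3 -m jog '[[1,0.002,0,0,0],[1,0.002,0,0,0],[1,0,0,0,0],[1,0,0,0,0],[1,0,0,0,0]]';  python3 go.py
python3 -m jog '[[1,0.002,0,0,0],[1,0.001,0,0,0],[1,0,0,0,0],[1,0,0,0,0],[1,0,0,0,0]]'; python3 go.py; python3 pic.py 5
```

```text
t: 18.92
position: [0.5862, 0.0149, 0.0549]
tool_rot: [1.698, 2.64, -0.001]
contact_force: [3.1, -6.8, -2.8]
grip_width: -0.002
t 18.93 jig x 23.4 y 8.9 z 54.9 toolx yaw in jig deg 89.9 F jig [-0.  -7.5 -2.8] tilt [-0.003  0.001 -1.   ] grip -0.00 j7 0.54
t: 19.55
position: [0.5861, 0.015, 0.0549]
tool_rot: [1.699, 2.638, -0.002]
contact_force: [4.7, -9.1, -3.9]
grip_width: 0.006
t 19.55 jig x 23.4 y 9.1 z 54.9 toolx yaw in jig deg 89.8 F jig [  0.4 -10.3  -3.9] tilt [-0.004  0.001 -1.   ] grip 0.01 j7 0.53
```

View pics/scene5.png

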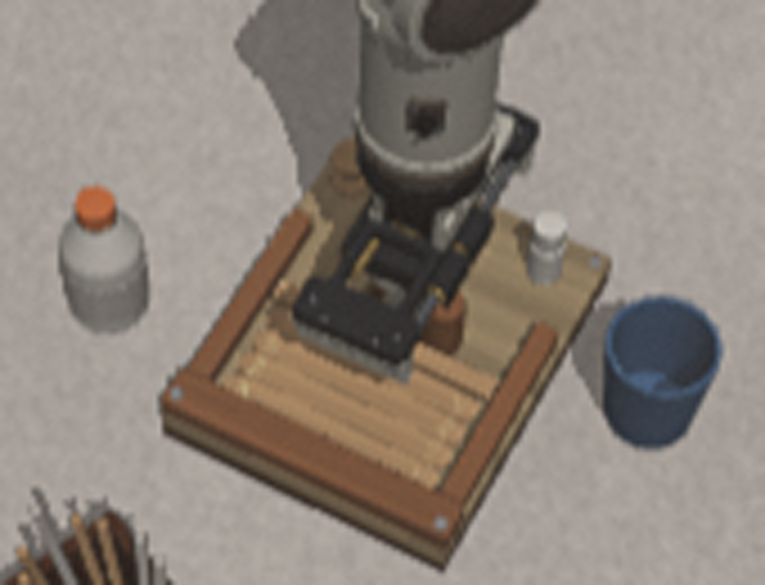

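The knob is now at (445,320) over the slot's end, and no open slot shows beyond it. I'll back away, lift and check.

```bash
python3 -m jog '[[1,-0.012,0,0,0],[1,-0.016,0,0,0],[1,-0.02,0,0,0],[1,-0.02,0,0,0],[1,0,0,0,0]]'; python3 go.py
python3 -m jog '[[1,0,0,-0.06,0],[1,0,0,-0.08,0],[1,0,0,-0.1,0],[1,0,0,-0.1,0],[1,0,0,0,0]]'
python3 -m jog '[[1,0,-0.08,0,0],[1,0,-0.08,0,0],[1,0,-0.06,0,0],[1,0,0,0,0],[1,0,0,0,0]]'; python3 go.py; python3 pic.py 6
```

```text
t: 20.27
position: [0.5992, -0.0139, 0.0548]
tool_rot: [1.7, 2.641, -0.0]
contact_force: [0.5, 0.4, -0.1]
grip_width: 0.004
t 20.27 jig x 23.2 y -22.6 z 54.8 toolx yaw in jig deg 89.9 F jig [ 0.6  0.2 -0.1] tilt [-0.001  0.    -1.   ] grip 0.00 j7 0.59
t: 20.9
position: [0.6018, -0.0123, 0.2296]
tool_rot: [1.694, 2.638, 0.009]
contact_force: [-0.0, -0.2, -1.7]
grip_width: 0.004
t: 21.52
position: [0.4991, -0.0575, 0.2244]
tool_rot: [-1.697, -2.644, -0.001]
contact_force: [-0.1, 0.4, 0.3]
grip_width: 0.005
t 21.52 jig x -85.9 y -20.7 z 224.4 toolx yaw in jig deg 90.0 F jig [0.1 0.4 0.3] tilt [ 0.  0. -1.] grip 0.01 j7 0.58
```

View pics/scene6.png

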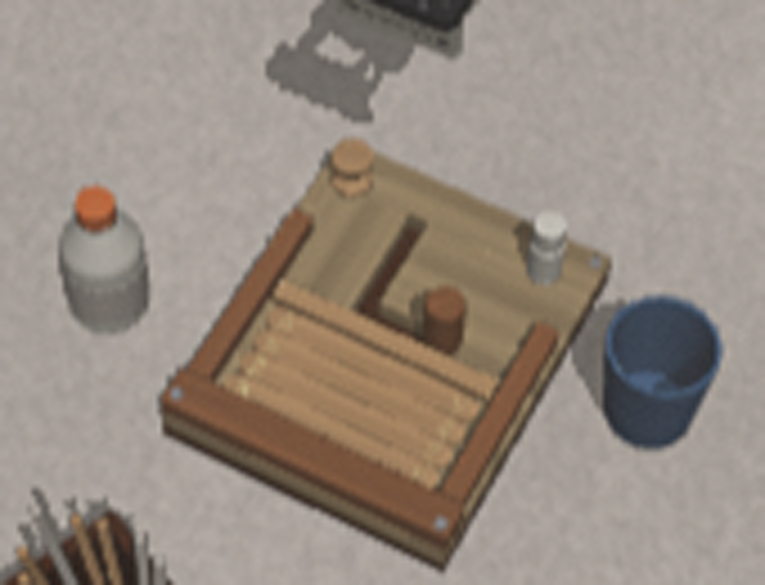

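View pics/side6.png

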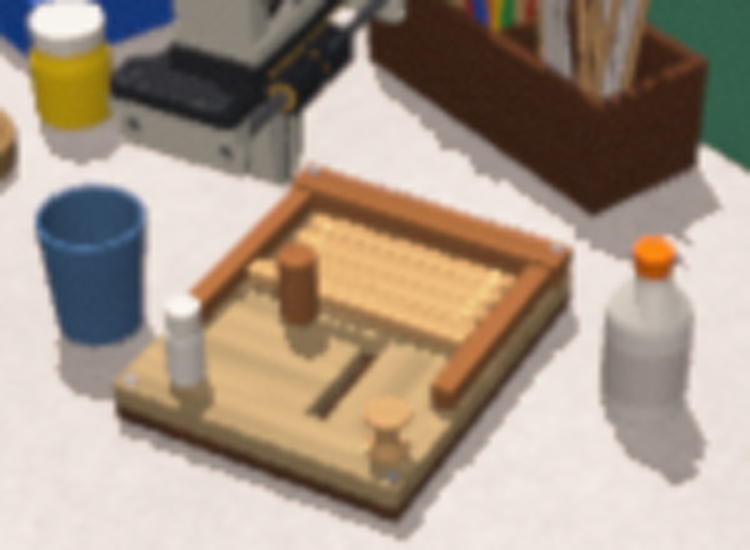

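Run:
```python
from h import *
v=np.load("v.npy");C=load();c,s=np.cos(v[2]),np.sin(v[2])
for i,(n,p) in enumerate([("scene",(445/4.5+204.6,302/4.5+164.6)),("side",(297/5+199.6,256/5+144.6))]):
    w=atz(C[n],p,.08+v[5+3*i])-v[3+3*i:6+3*i];d=w[:2]-v[:2];print(n,c*d[0]+s*d[1],-s*d[0]+c*d[1])
print(robot.job_done())
```

```text
scene 0.02379737507078913 0.03150630255510021
side 0.02581409239831718 0.032098690546099186
the job is handed in; nothing more can be done
None
```

The press bar is locked: the knob is at the far end of the slot, the bar is tight against the sticks, and I've handed the job in.

- **First leg:** I pushed the knob with the shut fingertips along +x until the bar met the sticks. It stalled there at about 9 N.
- **Second leg:** I backed off, turned the hand 90° to keep the gripper clear of the bottle, and pushed along +y until the knob stopped at the end of the slot at about 10 N. Both readings are far below the 35 N limit.

**Last checks:**
- **Knob position:** The two cameras put it at jig (24, 31.5) mm and (26, 32) mm, against a nominal (25, 30). That is within the roughly 2 mm camera error.
- **Bar:** Both views show it against the sticks.
- **Bystanders:** The bobbin, glue stick, cup and bottle stand where they were. The jar looked undisturbed. I did not look again at the tape roll or the brush, which were well away from the work.
- **Hand:** It finished about 220 mm above the table and touching nothing, at 21.5 s.

**Disagreement:** My first jig fit left the two cameras 2–3 pixels apart. I fitted small offsets for each camera to reduce this, though one corner was still about 3 pixels off, and relied on touch to find both stops.

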